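# Set the tea counter's glass wing on the second hole of its stay

### The job

Set the glass wing of the counter screen open on its stay, so that cups can be handed out past it: lift the stay bar over the peg, push the wing out, and drop the second hole from the knob over the peg so that the bar lies fully down. Feel for the hole gently, never forcing the bar against the peg; leave the tea things where they are, and let go.

Things in the scene. Friction and masses are not known exactly. Their poses are not given: they have to be found in the camera images.
- screen: Low glazed oak screen fixed across the counter, 940 mm long, 235 mm high, with a 350 mm opening in its middle. Origin on the counter under the screen's middle; x points through the screen away from the worker, y along it to the left, z up. In the opening an oak ledge, top 18 mm above the counter, reaches 130 mm from the screen's middle plane towards the worker.
- wing (a joint): Opening angle of the glass wing (rad): 0 shut, grows to 1.4 as it opens away from the worker. 335 mm wide, 235 mm high; it turns about an upright axis at x 0, y +170 mm of the screen and, shut, runs along the screen's -y. Its stiff hinges hold it where it is left: 1.5 to 2 N along the stay bar moves it.
- stay_eye (a point): Eye of the stay: the point where the stay bar is riveted to the inner face of the wing, 160 mm along the wing from its hinge axis and 22 mm in front of (-x, at wing angle 0) its middle plane, 26 mm above the counter. Here the bar swivels freely sideways and lifts.
- stay_knob (a point): Middle of the upright round steel knob on the stay bar near its free end, gripped from above: shank 15 mm thick, 38 mm tall over the bar, with a 20 mm cap (its top 5 mm). Site 47 mm above the counter when the bar is down, 18 mm above the bar's top, 245 mm from the eye. Turns with the bar: -x points along the bar from eye to knob, z up.
- stay_hole (a point): Centre of the lower rim of the second hole from the knob, 100 mm from the knob and 145 mm from the eye; axes as the knob's. The stay has four round holes of 11 mm on its middle line, 60, 100, 140 and 180 mm from the knob.
- stay (a joint): Lift of the stay bar (rad): 0 level, fully down (a stop at the eye keeps it from dropping lower), grows to 0.7 as the knob is raised. About 0.08 when the bar rests on the peg's tip at the second hole. Straight steel bar, 272 mm long, 24 mm wide, 6 mm thick, underside 23 mm above the counter when down, about 0.22 kg.
- peg_plate: Slotted steel plate, 70 x 22 x 4 mm, on the ledge, 70 mm before the screen's middle plane and 28 mm left of its middle; origin amid its underside, axes as the screen's. One upright peg, 8 mm thick, its rim bevelled to 7 mm at the tip 35 mm above the counter, stands clamped in the slot, up to 15 mm either way of the origin along x: where exactly is not measured and must be felt or seen.
- kettle: Brushed steel kettle on its round black base, 160 mm across, about 205 mm high, near the left of the work; origin under the base.
- jar: Glass sugar jar with clamp latch, 90 mm across and 120 mm high, on the right nearer the robot; origin under it.
- saucer: White melamine saucer, 144 mm across, 15 mm high, on the right; a stirring stick lies on its rim; origin under it.
- cup: Empty white ceramic cup standing on the saucer, 76 mm across and 75 mm high; origin under it.

How it is judged:
By the outcome, as a careful person would: the job done as asked, in the order asked, and still so for the second after the job is handed in, with the robot touching nothing.
It also fails if it takes over 67 s, if anything falls off the work surface, if the arm or the gripper's body presses on something with over 40 N, if the wrist force passes 120 N, or if a joint passes its speed limit or range.

### The arm

A 7-joint arm with a two-finger parallel gripper is mounted at the origin on the work surface. World frame = base frame: x ahead of the robot, y to its left, z up, the work surface at z = 0. Lengths are in mm, angles in rad, forces in N, time in s.
With the tool pointing down it reaches from about 400 to 900 mm from the base axis. Payload 5.6 kg.
Tool frame: the origin (TCP) lies at the very end of the fingers, on their centre line; the grasp point (between the pads) lies 19 mm behind it (manip.grip_point_offset is the distance from the TCP to the grasp point, in mm); z points along the fingers, y is the line along which they close (so a half turn about z gives the same grasp; the last joint's range is limited). The gripper opens to 92 mm and grips with 3 to 60 N. Pads are 20 mm wide; open, the fingers measure 128 mm over their backs; the gripper's body (75 mm by 189 mm) begins 69 mm behind the grasp point.
Start: joints at [1.15, 0.468, -0.012, 1.603, 0.006, 1.071, -0.056], TCP at [239.73, -604.184, 214.592] pointing down, gripper open.
Joint ranges: [-2.53, 2.53], [-0.31, 2.02], [-1.57, 1.55], [0.28, 2.44], [-1.29, 4.43], [0.15, 1.84], [-2.92, 2.92]. Speed limits (rad/s): [2.57, 2.57, 3.14, 3.14, 3.14, 3.14, 3.14].

### API

Orientations are given as [roll, pitch, yaw] about the fixed x, y, z axes, in that order (R = Rz(yaw) Ry(pitch) Rx(roll)).
In Python, from bench import manip gives the robot as it stands.
- The arm moves only by the shell command python3 -m inch 'ROWS' [FORCE]. ROWS is JSON, a list that holds one entry, the list of rows, each a list of 7 numbers: the shift along the tool's x, y, z in m, then the turn, a rotation vector about the tool's x, y, z in degrees, then the finger opening in m, from 0 to 0.0919. A call has 1 to 20 rows; each row is the pose to reach, as a shift and turn from the pose commanded when the call began, along the tool's axes at that moment; what a row does not reach only later rows make up. A row lasts 1/12 s, in which the tool goes at most 41.7 mm and 7.16 degrees, less where a joint would pass 70% of its speed; a pose out of reach is approached as far as the arm can. A call with a gripper value outside its range is refused whole. The fingers move at their own pace and stop on an object; FORCE is the grip in N (left out, the last holds). Time passes only in rows, so rows that repeat a pose let the fingers close. It gives the time, the measured TCP pose, the force, the opening and the grip force at its end, in the units of the state.
- manip.state(): the state, without advancing time (a new reading comes with each control period).
- manip.read_camera(name): name is "side" or "top"; returns the picture (420x560x3 uint8, red, green, blue); there is no depth.
- manip.camera_info(name): a dict with "mtx" (3x3 intrinsics, pixels), "k1" (the pictures are not rectified: a ray, as slopes to the right and down, at radius r is drawn at 1 + k1 r^2 times it, then the intrinsics apply), "rvec" (rotation vector, rad) and "tvec" (3), from world to camera coordinates, as OpenCV has them. Camera axes: x right, y down, z forward; pixel columns grow to the right and rows downward; lengths in mm; the calibration is good to about 2 mm. A picture is of the moment at which its call begins. camera_info takes no time and is no camera call.
- manip.hand_in(): hands the job in; it is judged then, once.
Trained networks look in the newest picture that a camera, given by its name, has taken for a name from the list of things; names that differ only in an ending like _2 or _b are one class to them, and where a whole thing is asked for, a point or a joint stands for the part that bears it (a point fixed in the world has none). Each returns a list of dicts, best first, with "score" (0 to 1); they miss things now and then, are a little off and sometimes report something else, mostly with a low value. They report only what shows in the picture. A call takes as long as a camera call.
- manip.spot_in(label, camera): "bbox" ([left, top, right, bottom] in pixels, round what is visible of it).
- manip.cut_out(label, camera): "mask" (420x560 bool, what is visible of it) and "bbox" ([left, top, right, bottom] in pixels, round what is visible of it).
The state is a dict: "time_s": time; "joint_pos": joint angles; "dq": joint speeds; "effort": joint torques, N m; "position": TCP position; "orientation": TCP orientation; "force": force on the tool from outside, world axes, zero at the start; "ft_torque": the same for the moment, N m; "finger_gap": finger opening in mm; "finger_force": force on a finger pad.
Only numpy, scipy, OpenCV 4.12 (cv2) and the standard library are available. Lean on these libraries where they do the work, as an engineer would, in place of code of your own. Each camera call takes 0.05 s, during which the arm holds its last target. There are 200 camera calls.

## Working session

There is one attempt and no reset: what is moved stays moved. The work goes in short steps, Python scripts to look and compute and a shell command to move; the robot and the scene stay as the last step left them, time stands still between calls to the robot, and variables do not carry over. Pictures are saved under pics/ and viewed, at most 10 in all, crops included, and the job is handed in when it is done.

```bash
mkdir -p pics; ls
cat > h.py <<'E'
import numpy as np, cv2, json
from bench import manip
def cam(n):
    i=manip.camera_info(n); return np.array(i["mtx"],float),float(i["k1"]),np.array(i["rvec"],float).ravel(),np.array(i["tvec"],float).ravel()
def proj(n,P):
    K,k1,r,t=cam(n); P=np.atleast_2d(np.array(P,float))
    return cv2.projectPoints(P.reshape(-1,1,3),r,t,K,np.array([k1,0,0,0.]))[0].reshape(-1,2)
def ray(n,uv):
    K,k1,r,t=cam(n); p=cv2.undistortPoints(np.array(uv,float).reshape(-1,1,2),K,np.array([k1,0,0,0.])).reshape(-1,2)
    R=cv2.Rodrigues(r)[0]; d=np.c_[p,np.ones(len(p))]@R; return -R.T@t,d
def onz(n,uv,z):
    c,d=ray(n,uv); return c+d*((z-c[2])/d[:,2])[:,None]
def tri(uvs):
    A=np.zeros((3,3));b=np.zeros(3)
    for n,uv in uvs:
        c,d=ray(n,uv); d=d[0]/np.linalg.norm(d[0]); M=np.eye(3)-np.outer(d,d); A+=M;b+=M@c
    return np.linalg.solve(A,b)
def save(n,f,img=None):
    im=manip.read_camera(n) if img is None else img
    cv2.imwrite(f,im[:,:,::-1]); return im
E
python3 - <<'E'
from h import *
for n in("side","top"):
    im=save(n,f"pics/{n}0.png")
    K,k1,r,t=cam(n);print(n,K.round(1).tolist(),k1,(-cv2.Rodrigues(r)[0].T@t).round(0))
    for l in("screen","wing","stay_knob","stay_eye","stay_hole","peg_plate","kettle","jar","saucer","cup"):
        print(l,[(round(o["score"],2),np.round(o["bbox"]).tolist()) for o in manip.spot_in(l,n)[:2]])
s=manip.state();print(s)
E
```

```text
pics
side [[434.4, 0.0, 278.7], [0.0, 434.4, 215.7], [0.0, 0.0, 1.0]] -0.023458746682827842 [367. 642. 805.]
screen [(0.86, [1.0, 49.0, 275.0, 420.0])]
wing [(0.61, [98.0, 116.0, 275.0, 296.0])]
stay_knob [(0.97, [156.0, 196.0, 273.0, 240.0])]
stay_eye [(0.74, [158.0, 198.0, 270.0, 244.0]), (0.32, [2.0, 50.0, 276.0, 420.0])]
stay_hole [(0.7, [156.0, 201.0, 274.0, 241.0])]
peg_plate [(0.55, [168.0, 245.0, 205.0, 261.0])]
kettle [(0.74, [202.0, 319.0, 291.0, 420.0])]
jar [(0.64, [355.0, 116.0, 395.0, 166.0]), (0.34, [157.0, 200.0, 274.0, 240.0])]
saucer [(0.82, [298.0, 116.0, 348.0, 145.0]), (0.55, [201.0, 320.0, 292.0, 420.0])]
cup [(0.69, [316.0, 103.0, 336.0, 135.0])]
top [[412.4, 0.0, 275.4], [0.0, 412.4, 214.4], [0.0, 0.0, 1.0]] -0.03225050048161502 [ 348.    6. 1022.]
screen [(0.76, [17.0, 64.0, 472.0, 218.0])]
wing [(0.63, [162.0, 67.0, 323.0, 220.0])]
stay_knob [(0.83, [240.0, 122.0, 305.0, 217.0])]
stay_eye [(0.62, [242.0, 125.0, 302.0, 218.0])]
stay_hole [(0.59, [245.0, 127.0, 302.0, 217.0]), (0.16, [36.0, 209.0, 148.0, 280.0])]
peg_plate [(0.6, [232.0, 141.0, 240.0, 170.0])]
[... 249 characters left out ...]
([ 1.14999514,  0.46750259, -0.01161181,  1.60265618,  0.00596027,
        1.07139096, -0.05627609]), 'dq': array([-1.02686202e-03, -7.77757968e-04,  1.01159579e-05,  1.12948058e-03,
       -1.25296064e-03, -8.42702003e-04, -5.63919663e-05]), 'effort': array([-3.73729363e-04, -5.20427263e+01, -1.28109576e-02, -2.44056880e+01,
       -5.66180691e-02,  1.12632575e-02,  1.03683163e-06]), 'position': array([ 239.76093367, -604.19999097,  214.60884592]), 'orientation': array([ 3.14151528e+00, -4.68570278e-06,  3.77745030e-01]), 'force': array([ 0.11142473, -0.11103593,  0.33143737]), 'ft_torque': array([ 0.00321981, -0.01648065, -0.02506312]), 'finger_force': 0.0, 'finger_gap': 91.47320166008728}
```

View pics/top0.png

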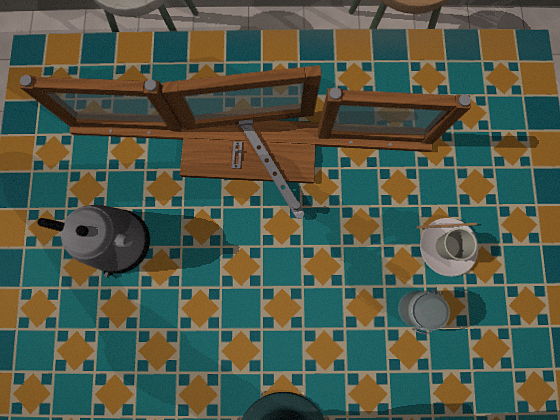

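View pics/side0.png

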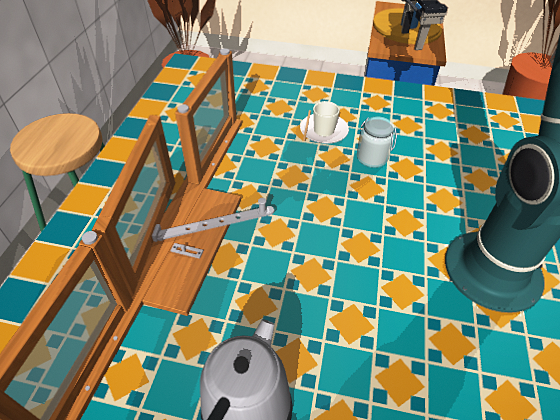

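The top view shows the bar lying free to the right of the peg: eye about (247,123), knob about (298,212), plate about (236,155). The side view shows the same, with the wing slightly ajar. I'll zoom in next.

Run:
```python
import cv2,numpy as np
a=cv2.imread("pics/top0.png")[60:225,155:335]; b=cv2.imread("pics/side0.png")[170:320,90:290]
cv2.imwrite("pics/topc.png",cv2.resize(a,(0,0),fx=3.5,fy=3.5,interpolation=cv2.INTER_CUBIC))
cv2.imwrite("pics/sidec.png",cv2.resize(b,(0,0),fx=4,fy=4,interpolation=cv2.INTER_CUBIC))
```

```text
(no output)
```

View pics/topc.png

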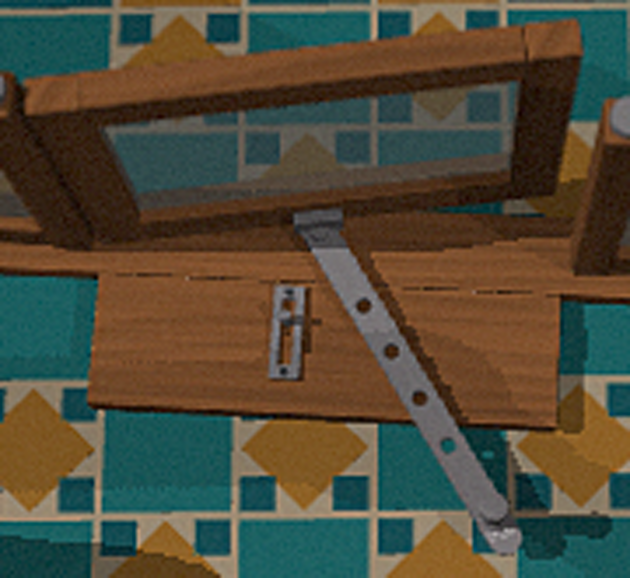

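View pics/sidec.png

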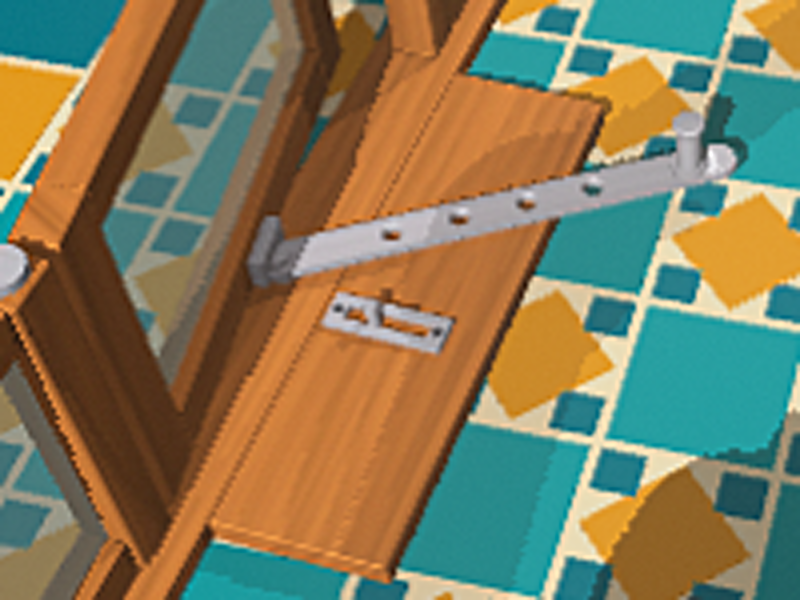

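```bash
cat > fit.py <<'E'
from h import *
from scipy.optimize import least_squares
T=lambda L:np.array(L,float)/3.5+[155,60]
S=lambda L:np.array(L,float)/4+[90,170]
plT=T([(275,284),(309,284),(301,380),(268,378)]);plS=S([(321,325),(335,292),(455,320),(441,354)])
hoT=T([(364,305),(391,350),(420,398),(448,444)]);hoS=S([(391,235),(459,219),(526,204),(592,188)])
leT=T([(92,402),(557,425)]);leS=S([(390,570),(606,99)])
knS=S([(689,121)])
pgS=S([(387,292)]);
def rz(a):return np.array([[np.cos(a),-np.sin(a)],[np.sin(a),np.cos(a)]])
def model(p):
    sx,sy,yaw,th,ph,w,lift=p
    W=lambda q:np.c_[(rz(yaw)@np.array(q,float)[:,:2].T).T+[sx,sy],np.array(q,float)[:,2]]
    pl=W([(-70+35*a,28+11*b,22) for a,b in((1,1),(1,-1),(-1,-1),(-1,1))])
    le=W([(-130,w,18),(-130,-w,18)])
    e=np.array([0,170])+rz(th)@np.array([-22,-160]); d=rz(ph)@np.array([-1,0.])
    B=lambda s,h:W([(*(e+d*(si*np.cos(lift)-h*np.sin(lift))),26+si*np.sin(lift)+h*np.cos(lift)) for si in s])
    return pl,le,B([65,105,145,185],3),B([245],41),W([(*e,26)]),W,e,d
if __name__=="__main__":
    def res(p):
        pl,le,ho,kn,*_=model(p)
        r=[proj("top",pl)-plT,proj("side",pl)-plS,proj("top",ho)-hoT,proj("side",ho)-hoS,.6*(proj("top",le)-leT),.6*(proj("side",le)-leS),proj("side",kn)-knS]
        return np.concatenate([x.ravel() for x in r])
    f=least_squares(res,[520,0,0,.1,.5,170,0],loss="soft_l1")
    print(f.x.round(3),f.cost);print(res(f.x).reshape(-1,2).round(1).tolist())
    np.save("fit.npy",f.x);pl,le,ho,kn,eye,W,e,d=model(f.x)
    print("eye",eye,"knob top",kn)
    print("plate",W([(-70,28,22)]))
    g=np.arange(-15,16,5)
    for n,o in(("top",(155,60,3.5)),("side",(90,170,4))):
        for z in(22,35):
            q=proj(n,W([(-70+k,28,z) for k in g])); print(n,z,((q-o[:2])*o[2]).round(0).tolist())
E
python3 fit.py
```

```text
[ 581.257   88.618  -77.961  539.39    -6.337 -116.086  -40.855] 422.00000201162675
[[16.9, 31.6], [-0.2, 36.3], [-12.8, -13.4], [3.9, -17.4], [42.5, -10.2], [41.6, 5.3], [-19.1, 7.2], [-17.8, -8.8], [-0.0, -0.0], [0.2, 0.1], [-0.1, -0.5], [0.1, -0.3], [0.4, -0.2], [0.3, -0.3], [0.2, -0.6], [0.1, -0.5], [-1.6, 0.6], [-35.1, -32.4], [0.2, -0.2], [-46.0, 20.5], [0.4, 20.6]]
eye [[754.7150704   86.38237245  26.        ]] knob top [[542.24377764 -36.69563438 -11.59992007]]
plate [[655.16803237 103.48727768  22.        ]]
top 22 [[284.0, 347.0], [288.0, 353.0], [291.0, 358.0], [295.0, 364.0], [299.0, 369.0], [302.0, 375.0], [306.0, 380.0]]
top 35 [[282.0, 342.0], [286.0, 347.0], [289.0, 353.0], [293.0, 358.0], [297.0, 364.0], [301.0, 370.0], [305.0, 375.0]]
side 22 [[409.0, 323.0], [418.0, 321.0], [427.0, 318.0], [436.0, 316.0], [444.0, 313.0], [453.0, 311.0], [462.0, 308.0]]
side 35 [[406.0, 309.0], [415.0, 307.0], [424.0, 304.0], [433.0, 302.0], [442.0, 299.0], [450.0, 297.0], [459.0, 294.0]]
```

```bash
sed -i 's/\[520,0,0,.1,.5,170,0\],loss="soft_l1")/[565,20,0,.1,.5,170,0],x_scale=[50,50,.1,.1,.1,50,.1],bounds=([400,-200,-.5,-.3,-1,100,-.3],[800,200,.5,1,1.5,250,.7]))/' fit.py; python3 fit.py
```

```text
[ 7.48470e+02  7.94600e+01 -5.20000e-02  1.68000e-01  5.87000e-01
  1.69604e+02 -3.10000e-02] 8.016139145677965
[[-0.6, 0.0], [-1.7, 0.4], [-1.2, -0.6], [-0.4, -0.4], [0.5, -1.2], [1.1, -0.4], [-0.1, -0.7], [-0.2, -1.5], [-0.4, -0.3], [-0.0, 0.0], [-0.1, -0.4], [0.2, -0.1], [0.2, -0.8], [0.2, -0.5], [0.2, -0.4], [0.1, 0.0], [-1.3, 0.4], [-0.3, -0.1], [0.0, -0.6], [-0.5, 0.2], [0.1, 0.7]]
eye [[753.94751038  87.75746948  26.        ]] knob top [[542.18917579 -37.74909822  59.35429802]]
plate [[680.03469478 111.09178741  22.        ]]
top 22 [[283.0, 351.0], [284.0, 344.0], [284.0, 337.0], [285.0, 331.0], [285.0, 324.0], [286.0, 318.0], [286.0, 311.0]]
top 35 [[282.0, 345.0], [282.0, 338.0], [283.0, 332.0], [283.0, 325.0], [283.0, 318.0], [284.0, 312.0], [284.0, 305.0]]
side 22 [[414.0, 325.0], [406.0, 323.0], [397.0, 321.0], [389.0, 319.0], [381.0, 317.0], [372.0, 315.0], [364.0, 313.0]]
side 35 [[411.0, 310.0], [402.0, 309.0], [394.0, 307.0], [386.0, 305.0], [377.0, 303.0], [369.0, 301.0], [360.0, 299.0]]
```

Run:
```python
from fit import *
knT=T([(508,540)])
def res(q):
    p=np.r_[q[:6],0];bt,bs=q[6:8],q[8:10]
    pl,le,ho,kn,*_=model(p)
    r=[proj("top",pl)-plT+bt,proj("side",pl)-plS+bs,proj("top",ho)-hoT+bt,proj("side",ho)-hoS+bs,.6*(proj("top",le)-leT+bt),.6*(proj("side",le)-leS+bs),proj("side",kn)-knS+bs,.5*(proj("top",kn)-knT+bt),bt*.8,bs*.8]
    return np.concatenate([x.ravel() for x in r])
f=least_squares(res,[748,79,-.05,.168,.587,170,0,0,0,0],x_scale=[50,50,.1,.1,.1,50,1,1,1,1])
print(f.x.round(3),f.cost);print(res(f.x).reshape(-1,2).round(1).tolist())
p=np.r_[f.x[:6],0];np.save("fit.npy",f.x);pl,le,ho,kn,eye,W,e,d=model(p)
print("eye",eye,"knob",kn,"barang",p[2]+p[4],"plate",W([(-70,28,22)]))
g=np.arange(-15,16,5)
ims=[]
for n,b in(("top",f.x[6:8]),("side",f.x[8:10])):
    im=cv2.imread(f"pics/{n}0.png"); c=(proj(n,W([(-70,28,25)]))[0]+b).round().astype(int); o=c-[22,22]
    k=cv2.resize(im[o[1]:o[1]+44,o[0]:o[0]+44],(396,396),interpolation=cv2.INTER_NEAREST)
    for z in (22,35):
        q=(proj(n,W([(-70+t,28,z) for t in g]))+b-o+.5)*9; print(n,z,q.round().tolist())
    ims.append(k)
cv2.imwrite("pics/peg.png",np.hstack(ims))
```

```text
Traceback (most recent call last):
  File "h.py", line 6, in proj
    K,k1,r,t=cam(n); P=np.atleast_2d(np.array(P,float))
             ~~~^^^
  File "h.py", line 4, in cam
    i=manip.camera_info(n); return np.array(i["mtx"],float),float(i["k1"]),np.array(i["rvec"],float).ravel(),np.array(i["tvec"],float).ravel()
ValueError: time passes only in moves, steps and waits
```

```bash
sed -i 's/^def cam/import functools\n@functools.cache\ndef cam/' h.py
cat > fit2.py <<'E'
from fit import *
knT=T([(508,540)])
def res(q):
    p=np.r_[q[:6],0];bt,bs=q[6:8],q[8:10]
    pl,le,ho,kn,*_=model(p)
    r=[proj("top",pl)-plT+bt,proj("side",pl)-plS+bs,proj("top",ho)-hoT+bt,proj("side",ho)-hoS+bs,.6*(proj("top",le)-leT+bt),.6*(proj("side",le)-leS+bs),proj("side",kn)-knS+bs,.5*(proj("top",kn)-knT+bt),bt*.8,bs*.8]
    return np.concatenate([x.ravel() for x in r])
f=least_squares(res,[748,79,-.05,.168,.587,170,0,0,0,0],x_scale=[50,50,.1,.1,.1,50,1,1,1,1])
print(f.x.round(3),f.cost);print(res(f.x).reshape(-1,2).round(1).tolist())
p=np.r_[f.x[:6],0];np.save("fit.npy",f.x);pl,le,ho,kn,eye,W,e,d=model(p)
print("eye",eye,"knob",kn,"barang",p[2]+p[4],"plate",W([(-70,28,22)]))
g=np.arange(-15,16,5)
ims=[]
for n,b in(("top",f.x[6:8]),("side",f.x[8:10])):
    im=cv2.imread(f"pics/{n}0.png"); c=(proj(n,W([(-70,28,25)]))[0]+b).round().astype(int); o=c-[22,22]
    k=cv2.resize(im[o[1]:o[1]+44,o[0]:o[0]+44],(396,396),interpolation=cv2.INTER_NEAREST)
    for z in (22,35):
        q=(proj(n,W([(-70+t,28,z) for t in g]))+b-o+.5)*9; print(n,z,q.round().tolist())
    ims.append(k)
cv2.imwrite("pics/peg.png",np.hstack(ims))
E
python3 fit2.py
```

```text
[ 7.47872e+02  7.94330e+01 -5.40000e-02  1.62000e-01  5.74000e-01
  1.69299e+02  9.79000e-01  5.10000e-02 -5.72000e-01  6.86000e-01] 16.97171524856539
[[0.3, 0.3], [-0.8, 0.7], [-0.2, -0.3], [0.5, -0.1], [0.2, -0.4], [0.7, 0.3], [-0.4, 0.1], [-0.6, -0.7], [0.2, 0.2], [0.4, 0.5], [0.1, 0.2], [0.2, 0.5], [0.2, -0.2], [0.2, -0.1], [0.3, -0.2], [0.3, 0.1], [-0.7, 0.5], [0.1, 0.1], [-0.2, -0.2], [-0.7, 0.7], [0.1, 0.4], [-2.0, -4.7], [0.8, 0.0], [-0.5, 0.5]]
eye [[752.48123024  87.74280049  26.        ]] knob [[539.86597962 -33.99361643  67.        ]] barang 0.5200036834043599 plate [[679.49919376 111.20052014  22.        ]]
top 22 [[202.0, 261.0], [203.0, 243.0], [204.0, 226.0], [205.0, 209.0], [206.0, 192.0], [208.0, 175.0], [209.0, 158.0]]
top 35 [[197.0, 246.0], [198.0, 229.0], [199.0, 212.0], [201.0, 195.0], [202.0, 177.0], [203.0, 160.0], [204.0, 143.0]]
side 22 [[258.0, 220.0], [239.0, 215.0], [220.0, 211.0], [201.0, 207.0], [183.0, 202.0], [164.0, 198.0], [146.0, 193.0]]
side 35 [[250.0, 188.0], [232.0, 184.0], [213.0, 179.0], [194.0, 175.0], [175.0, 170.0], [156.0, 166.0], [137.0, 162.0]]
```

View pics/peg.png

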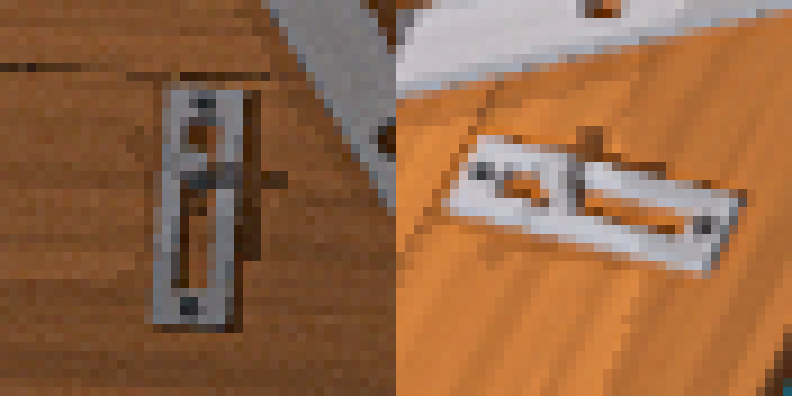

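```bash
sed -i 's/(508,540)/(493,507)/' fit2.py
cat > go.py <<'E'
import sys; from h import *
from scipy.spatial.transform import Rotation as Ro
# go.py x y z yaw [tilt about tool y, rad]: shift (m) and turn (deg) in tool axes
a=[float(v) for v in sys.argv[1:]]; s=manip.state()
R=Ro.from_euler("xyz",s["orientation"]); Rt=Ro.from_euler("xyz",[np.pi,0,a[3]])*Ro.from_rotvec([0,a[4] if len(a)>4 else 0,0])
print("shift",(R.inv().apply(np.array(a[:3])-s["position"])/1000).round(4),"turn",np.degrees((R.inv()*Rt).as_rotvec()).round(2),s["time_s"])
E
python3 fit2.py|head -5; python3 go.py 540 -34 130 .52
```

```text
[ 7.48305e+02  7.97770e+01 -5.30000e-02  1.67000e-01  5.73000e-01
  1.69316e+02  9.89000e-01  6.40000e-02 -2.40000e-01  6.34000e-01] 3.3616488045604838
[[0.2, 0.2], [-0.9, 0.5], [-0.3, -0.4], [0.4, -0.2], [0.3, -0.4], [0.8, 0.4], [-0.3, 0.1], [-0.5, -0.7], [0.1, -0.2], [0.2, 0.1], [-0.0, -0.2], [0.1, 0.1], [0.0, -0.2], [0.1, -0.1], [0.1, -0.2], [0.1, 0.1], [-0.7, 0.4], [0.1, -0.0], [-0.1, -0.2], [-0.6, 0.7], [-0.1, 0.4], [0.1, -0.2], [0.8, 0.1], [-0.2, 0.5]]
eye [[753.59048181  88.0731616   26.        ]] knob [[540.90725036 -33.5444484   67.        ]] barang 0.5194449844189846 plate [[679.89983286 111.4749365   22.        ]]
top 22 [[201.0, 259.0], [202.0, 242.0], [203.0, 225.0], [204.0, 208.0], [206.0, 191.0], [207.0, 174.0], [208.0, 157.0]]
shift [ 0.4894 -0.4193  0.0846] turn [ 0.    0.   -8.15] 1.1
```

```bash
python3 -m inch '[[[0.12,-0.105,0,0,0,-2,0.06],[0.245,-0.21,0,0,0,-4,0.06],[0.367,-0.315,0,0,0,-6,0.06],[0.489,-0.419,0,0,0,-8.1,0.06],[0.489,-0.419,0,0,0,-8.1,0.06],[0.489,-0.419,0,0,0,-8.1,0.06],[0.489,-0.419,0,0,0,-8.1,0.06],[0.489,-0.419,0,0,0,-8.1,0.06],[0.489,-0.419,0,0,0,-8.1,0.06],[0.489,-0.419,0,0,0,-8.1,0.06],[0.489,-0.419,0,0,0,-8.1,0.06],[0.489,-0.419,0,0,0,-8.1,0.06],[0.489,-0.419,0,0,0,-8.1,0.06],[0.489,-0.419,0,0,0,-8.1,0.06],[0.489,-0.419,0,0,0,-8.1,0.06],[0.489,-0.419,0,0,0,-8.1,0.06],[0.489,-0.419,0.06,0,0,-8.1,0.06],[0.489,-0.419,0.085,0,0,-8.1,0.06],[0.489,-0.419,0.085,0,0,-8.1,0.06],[0.489,-0.419,0.085,0,0,-8.1,0.06]]]'; python3 go.py 540.9 -33.5 33 .52
```

```text
time_s: 2.77
position: [538.1, -34.3, 128.1]
orientation: [-3.139, 0.004, 0.519]
force: [-0.3, -0.4, -0.1]
finger_gap: 60.0
finger_force: 0.0
shift [0.0033 0.0009 0.0951] turn [-0.17  0.24 -0.05] 2.7667
```

```bash
python3 -m inch '[[[0.001,0.001,0.035,0,0,0,0.06],[0.001,0.001,0.065,0,0,0,0.06],[0.001,0.001,0.085,0,0,0,0.06],[0.001,0.001,0.094,0,0,0,0.06],[0.001,0.001,0.094,0,0,0,0.06],[0.001,0.001,0.094,0,0,0,0.06]]]'; python3 go.py 540.9 -33.5 33 .52
python3 - <<'E'
from h import *
a=save("top","pics/x.png");b=save("side","pics/y.png")
cv2.imwrite("pics/pre.png",np.hstack([cv2.resize(i[y:y+100,x:x+100,::-1],(400,400),interpolation=cv2.INTER_CUBIC) for i,x,y in((a,240,160),(b,210,160))]))
E
```

```text
time_s: 3.27
position: [542.7, -35.0, 37.5]
orientation: [3.14, -0.002, 0.519]
force: [0.2, 0.9, 0.7]
finger_gap: 60.4
finger_force: 0.0
shift [-0.0008 -0.0022  0.0045] turn [ 0.09 -0.13 -0.08] 3.2667
```

View pics/pre.png

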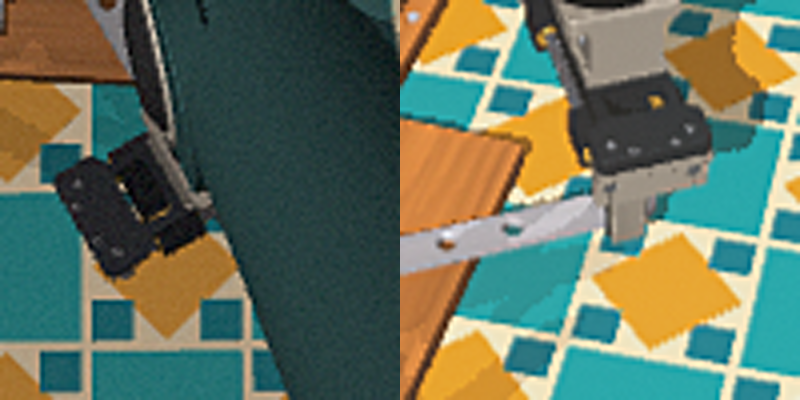

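The side view shows the left finger beside the bar's end near the knob, around crop (630,210). I'll close gently.

```bash
python3 -m inch '[[[0,0,0.001,0,0,0,0.04],[0,0,0.001,0,0,0,0.02],[0,0,0.001,0,0,0,0.01],[0,0,0.001,0,0,0,0.01],[0,0,0.001,0,0,0,0.01],[0,0,0.001,0,0,0,0.01],[0,0,0.001,0,0,0,0.01],[0,0,0.001,0,0,0,0.01]]]' 12; python3 go.py 540.9 -33.5 33 .52
```

```text
time_s: 4.03
position: [541.0, -34.7, 34.5]
orientation: [-3.142, 0.0, 0.519]
force: [0.0, -0.7, 0.2]
finger_gap: 19.0
finger_force: 12.0
shift [ 0.0005 -0.0011  0.0015] turn [-0.    0.01 -0.05] 4.0333
```

```bash
python3 -m inch '[[[0,0,0,0,0,0,0.04],[0,0,0,0,0,0,0.04],[0,0,0.002,0,0,0,0.04],[0,0,0.004,0,0,0,0.04],[0,0,0.004,0,0,0,0.03],[0,0,0.004,0,0,0,0.02],[0,0,0.004,0,0,0,0.01],[0,0,0.004,0,0,0,0.01],[0,0,0.004,0,0,0,0.01],[0,0,0.004,0,0,0,0.01],[0,0,0.004,0,0,0,0.01]]]' 12; python3 go.py 540.9 -33.5 33 .52
```

```text
time_s: 4.95
position: [541.1, -34.7, 30.6]
orientation: [3.142, 0.0, 0.519]
force: [0.7, 0.4, -0.8]
finger_gap: 18.8
finger_force: 12.0
shift [ 0.0005 -0.0012 -0.0024] turn [ 0.    0.   -0.05] 4.95
```

```bash
cat > plan.py <<'E'
import sys; from fit import *
from scipy.spatial.transform import Rotation as Ro
q=np.load("fit.npy"); W=lambda x,y:rz(q[2])@[x,y]+q[:2]
def pose(th,psi,l,h,L=245):   # wing angle, world bar azimuth, lift -> TCP
    e=W(*(np.array([0,170])+rz(th)@[-22,-160])); r=L*np.cos(l)-h*np.sin(l)
    return np.r_[e-r*np.array([np.cos(psi),np.sin(psi)]),26+L*np.sin(l)+h*np.cos(l)], Ro.from_euler("xyz",[np.pi,0,psi])*Ro.from_rotvec([0,-l,0])
def goal(t,y=28):  # wing angle and azimuth with hole 2 over peg at offset t
    p=np.array([-70+t,y]); E=lambda th:np.array([0,170])+rz(th)@[-22,-160]
    from scipy.optimize import brentq
    th=brentq(lambda a:np.linalg.norm(E(a)-p)-145,.3,1.2); d=W(*E(th))-W(*p); return th,np.arctan2(d[1],d[0])
def rows(P,s=None):
    s=s or manip.state(); R=Ro.from_euler("xyz",s["orientation"])
    for p,Rt in P: print("shift",(R.inv().apply(p-s["position"])/1000).round(4),"turn",np.degrees((R.inv()*Rt).as_rotvec()).round(1),"abs",p.round(1))
E
python3 - <<'E'
from plan import *
for t in(0,6,10):print(t,goal(t),W(-70+t,28))
h=8
print(pose(q[3],q[2]+q[4],0,h)[0])
rows([pose(q[3],q[2]+q[4],l,h) for l in(.0,.1,.2,.3)])
E
```

```text
0 (0.6195524603436228, np.float64(-0.060580320496686144)) [679.89983286 111.4749365 ]
6 (0.6618842626486331, np.float64(-0.03780775702843366)) [685.89127086 111.15451385]
10 (0.690346778410462, np.float64(-0.02151852249183011)) [689.88556286 110.94089875]
[540.90725036 -33.5444484   34.        ]
shift [ 0.0004 -0.0011 -0.0034] turn [ 0.  0. -0.] abs [540.9 -33.5  34. ]
shift [ 0.0025 -0.0011 -0.0278] turn [ 0.  -5.7 -0. ] abs [542.7 -32.5  58.4]
shift [ 0.0069 -0.0011 -0.0519] turn [  0.  -11.5  -0. ] abs [546.5 -30.3  82.5]
shift [ 0.0138 -0.0011 -0.0755] turn [ -0.  -17.2  -0. ] abs [552.5 -26.9 106. ]
```

```bash
python3 -m inch '[[[0,0,0,0,0,0,0.04],[0,0,0,0,0,0,0.04],[0,0,-0.0035,0,0,0,0.03],[0,0,-0.0035,0,0,0,0.02],[0,0,-0.0035,0,0,0,0.01],[0,0,-0.0035,0,0,0,0.01],[0,0,-0.0035,0,0,0,0.01],[0,0,-0.0035,0,0,0,0.01]]]' 15
```

```text
time_s: 5.62
position: [541.2, -34.7, 34.1]
orientation: [3.141, -0.0, 0.519]
force: [1.1, 0.1, 0.1]
finger_gap: 18.5
finger_force: 15.0
```

```bash
python3 -m inch '[[[0.001,0,-0.012,0,-2.9,0,0.01],[0.002,0,-0.0244,0,-5.7,0,0.01],[0.004,0,-0.0365,0,-8.6,0,0.01],[0.0065,0,-0.0485,0,-11.5,0,0.01],[0.01,0,-0.06,0,-14.3,0,0.01],[0.0134,0,-0.072,0,-17.2,0,0.01],[0.0134,0,-0.072,0,-17.2,0,0.01],[0.0134,0,-0.072,0,-17.2,0,0.01]]]'
python3 - <<'E'
from plan import *
th1,ps1=goal(6); th0,ps0=q[3],q[2]+q[4]
rows([pose(th0+(th1-th0)*a,ps0+(ps1-ps0)*a,.3,8) for a in np.arange(0,1.01,.125)])
for n in("side","top"):
    manip.read_camera(n); print([(round(o["score"],2),np.round(o["bbox"]).tolist()) for o in manip.spot_in("stay_knob",n)[:2]])
E
```

```text
time_s: 6.28
position: [553.6, -27.1, 105.4]
orientation: [-3.142, 0.297, 0.52]
force: [1.8, 1.0, -3.4]
finger_gap: 18.3
finger_force: 15.0
shift [-0.0011 -0.0008 -0.0003] turn [ 0.  -0.2  0. ] abs [552.5 -26.9 106. ]
shift [ 0.0078 -0.012  -0.0031] turn [ 1.2 -0.2  3.8] abs [554.9 -12.6 106. ]
shift [ 0.018  -0.0237 -0.0062] turn [ 2.4 -0.2  7.7] abs [558.4   2.9 106. ]
shift [ 0.0295 -0.0358 -0.0097] turn [ 3.5 -0.2 11.5] abs [562.9  19.4 106. ]
shift [ 0.0423 -0.0482 -0.0136] turn [ 4.7 -0.2 15.3] abs [568.3  36.8 106. ]
shift [ 0.0563 -0.0609 -0.0179] turn [ 5.9 -0.2 19.1] abs [574.7  55.1 106. ]
shift [ 0.0715 -0.0739 -0.0225] turn [ 7.1 -0.2 22.9] abs [582.   74.2 106. ]
shift [ 0.0877 -0.087  -0.0275] turn [ 8.2 -0.2 26.7] abs [590.2  94.  106. ]
shift [ 0.1049 -0.1002 -0.0328] turn [ 9.4 -0.2 30.6] abs [599.3 114.4 106. ]
[(0.89, [157.0, 186.0, 270.0, 239.0])]
[]
```

```bash
python3 -m inch '[[[0.004,-0.006,-0.0015,0.6,0,1.9,0.01],[0.0078,-0.012,-0.003,1.2,0,3.8,0.01],[0.013,-0.0178,-0.0046,1.8,0,5.7,0.01],[0.018,-0.0237,-0.0062,2.4,0,7.7,0.01],[0.0237,-0.0297,-0.008,3,0,9.6,0.01],[0.0295,-0.0358,-0.0097,3.5,0,11.5,0.01],[0.036,-0.042,-0.0116,4.1,0,13.4,0.01],[0.0423,-0.0482,-0.0136,4.7,0,15.3,0.01],[0.0493,-0.0545,-0.0158,5.3,0,17.2,0.01],[0.0563,-0.0609,-0.0179,5.9,0,19.1,0.01],[0.064,-0.0674,-0.0202,6.5,0,21,0.01],[0.0715,-0.0739,-0.0225,7.1,0,22.9,0.01],[0.0796,-0.0805,-0.025,7.7,0,24.8,0.01],[0.0877,-0.087,-0.0275,8.2,0,26.7,0.01],[0.0963,-0.0936,-0.03,8.8,0,28.7,0.01],[0.105,-0.1,-0.0328,9.4,0,30.6,0.01],[0.105,-0.1,-0.0328,9.4,0,30.6,0.01],[0.105,-0.1,-0.0328,9.4,0,30.6,0.01]]]'
python3 - <<'E'
from plan import *
for n in("side","top"):
    save(n,f"pics/{n}1.png"); print([(round(o["score"],2),np.round(o["bbox"]).tolist()) for o in manip.spot_in("stay_knob",n)[:2]])
a=cv2.imread("pics/side1.png")[150:300,70:270]
cv2.imwrite("pics/side1c.png",cv2.resize(a,(0,0),fx=4,fy=4,interpolation=cv2.INTER_CUBIC))
E
```

```text
time_s: 7.98
position: [598.1, 112.6, 105.9]
orientation: [3.14, 0.301, -0.039]
force: [0.1, -0.2, -2.3]
finger_gap: 18.9
finger_force: 15.0
[(0.84, [124.0, 219.0, 233.0, 239.0])]
[(0.68, [394.0, 291.0, 453.0, 332.0]), (0.36, [418.0, 218.0, 478.0, 275.0])]
```

View pics/side1c.png

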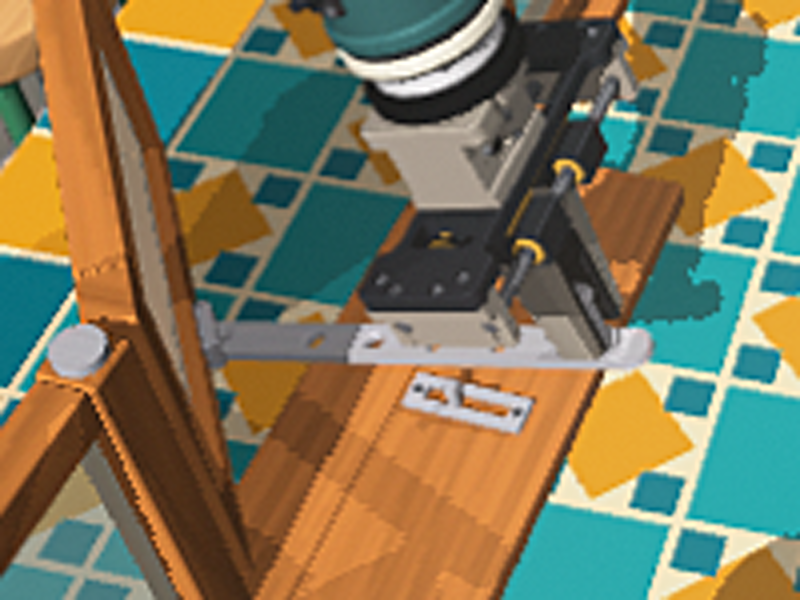

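The side crop shows the bar lifted and held by the knob. Holes are visible at about (316,341) and (373,342), the peg at about (457,392) above its plate, and the wing is open.

Run:
```python
from plan import *
s=manip.state(); print(s["position"],s["orientation"],s["force"])
bs=q[8:10]; c=lambda P:((proj("side",P)+bs-[70,150])*4).round(0).tolist()
for z in(22,35): print(z,c([[*W(-70+t,28),z] for t in(0,5,10)]))
pl=[[*W(-70+35*a,28+11*b),22] for a,b in((1,1),(1,-1),(-1,-1),(-1,1))];print("plate",c(pl))
# bar from measured TCP: TCP at bar coords (245,8)
R=Ro.from_euler("xyz",s["orientation"]).as_matrix(); x=R[:,0];z=R[:,2]
eye=s["position"]+x*245+z*8; print("eye",eye)
print("holes",c([eye-x*L-z*3 for L in(65,105,145,185)]))
E0=lambda th:W(*(np.array([0,170])+rz(th)@[-22,-160]))
for th in(.62,.66,.7):print(th,E0(th))
```

```text
[598.32518405 112.24404292 106.29398554] [ 3.13972244  0.30029391 -0.0405878 ] [-0.18445921 -0.31968465 -1.78137219]
22 [[468.0, 402.0], [460.0, 400.0], [451.0, 398.0]]
35 [[465.0, 388.0], [456.0, 386.0], [448.0, 384.0]]
plate [[402.0, 403.0], [418.0, 373.0], [534.0, 400.0], [519.0, 431.0]]
eye [829.80352629 102.82871083  26.18076195]
holes [[314.0, 337.0], [373.0, 337.0], [435.0, 338.0], [498.0, 338.0]]
0.62 [824.69955006 102.72627398]
0.66 [830.51644897 105.53563739]
0.7 [836.2163504  108.57536753]
```

Run:
```python
import cv2,numpy as np
a=cv2.imread("pics/side1.png")[230:270,160:210]
cv2.imwrite("pics/pegb.png",cv2.resize(a,(0,0),fx=12,fy=12,interpolation=cv2.INTER_NEAREST))
```

```text
(no output)
```

View pics/pegb.png

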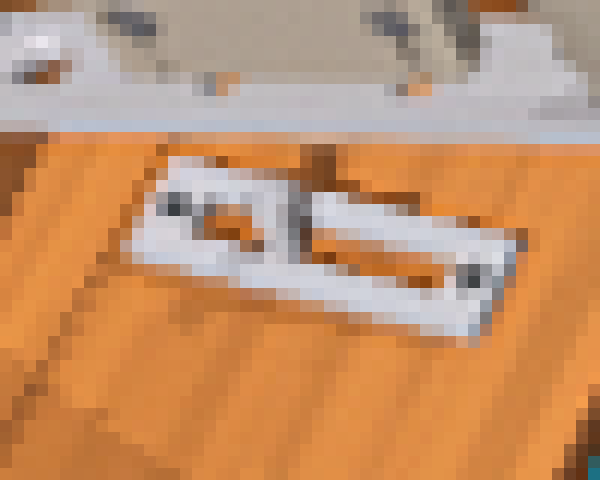

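The zoom puts the peg at about x 289, y 185–258. That is 6 mm beyond the plate's middle, the same as the first estimate. Next I lower to just above the peg.

Run:
```python
from plan import *
th,ps=goal(6)
rows([pose(th,ps,l,8) for l in(.3,.25,.2,.15,.12)])
```

```text
shift [ 0.0009 -0.0022 -0.    ] turn [ 0.1  0.  -0.2] abs [599.3 114.4 106. ]
shift [ 0.0008 -0.0022  0.0122] turn [ 0.1  2.9 -0.2] abs [595.6 114.6  94.4]
shift [ 0.0013 -0.0023  0.0245] turn [ 0.1  5.7 -0.1] abs [592.4 114.7  82.5]
shift [ 0.0024 -0.0023  0.0367] turn [ 0.1  8.6 -0.1] abs [589.9 114.8  70.5]
shift [ 0.0034 -0.0023  0.044 ] turn [ 0.1 10.3 -0.1] abs [588.7 114.8  63.3]
```

```bash
python3 -m inch '[[[0.0009,-0.0022,0,0,0,0,0.01],[0.0008,-0.0022,0.006,0,1.5,0,0.01],[0.0008,-0.0022,0.0122,0,2.9,0,0.01],[0.001,-0.0022,0.0184,0,4.3,0,0.01],[0.0013,-0.0023,0.0245,0,5.7,0,0.01],[0.0018,-0.0023,0.0306,0,7.2,0,0.01],[0.0024,-0.0023,0.0367,0,8.6,0,0.01],[0.0034,-0.0023,0.044,0,10.3,0,0.01],[0.0034,-0.0023,0.044,0,10.3,0,0.01],[0.0034,-0.0023,0.044,0,10.3,0,0.01],[0.0034,-0.0023,0.044,0,10.3,0,0.01]]]'
cat > where.py <<'E'
from plan import *
from scipy.optimize import brentq
th,ps=goal(6); s=manip.state(); P=s["position"]; l=s["orientation"][1]; l=np.arcsin((P[2]-26-8*np.cos(l))/245)
r=245*np.cos(l)-8*np.sin(l); E0=lambda a:W(*(np.array([0,170])+rz(a)@[-22,-160]))
a=brentq(lambda a:np.linalg.norm(E0(a)-P[:2])-r,.3,1.2); e=E0(a); u=(e-P[:2])/r
print("lift",round(l,4),"wing",round(a,3),"az",np.arctan2(u[1],u[0]).round(3),"yaw",s["orientation"][2].round(3),"hole down",(e-145*u).round(2),"err to peg est",(W(-64,28)-(e-145*u)).round(2),"F",s["force"].round(2),"M",s["ft_torque"].round(2),"t",s["time_s"])
E
python3 where.py
python3 - <<'E'
from plan import *
rows([pose(*goal(6),l,8) for l in(.12,.1,.09,.08,.07,.06)])
E
```

```text
time_s: 9.1
position: [588.5, 115.9, 63.5]
orientation: [3.14, 0.122, -0.04]
force: [-1.9, 0.0, -1.3]
finger_gap: 18.7
finger_force: 15.0
lift 0.1211 wing 0.66 az -0.043 yaw -0.04 hole down [685.63 111.72] err to peg est [ 0.26 -0.57] F [-1.86  0.03 -1.28] M [ 0.02  0.24 -0.01] t 9.1
shift [0.0003 0.001  0.0002] turn [ 0.1  0.1 -0.1] abs [588.7 114.8  63.3]
shift [0.0002 0.001  0.0051] turn [ 0.1  1.3 -0.1] abs [588.  114.9  58.4]
shift [0.0002 0.001  0.0076] turn [ 0.1  1.8 -0.1] abs [587.7 114.9  56. ]
shift [0.0002 0.001  0.01  ] turn [ 0.1  2.4 -0.1] abs [587.4 114.9  53.6]
shift [0.0002 0.001  0.0125] turn [ 0.1  3.  -0.1] abs [587.1 114.9  51.1]
shift [0.0003 0.001  0.0149] turn [ 0.1  3.6 -0.1] abs [586.9 114.9  48.7]
```

```bash
python3 -m inch '[[[0.0002,0.0006,0.003,0,0.7,0,0.01],[0.0002,0.0006,0.0051,0,1.3,0,0.01],[0.0002,0.0006,0.0076,0,1.8,0,0.01],[0.0002,0.0006,0.009,0,2.1,0,0.01],[0.0002,0.0006,0.009,0,2.1,0,0.01],[0.0002,0.0006,0.009,0,2.1,0,0.01]]]'; python3 where.py;  python3 -m inch '[[[0,0,0.001,0,0.2,0,0.01],[0,0,0.001,0,0.2,0,0.01],[0,0,0.002,0,0.4,0,0.01],[0,0,0.002,0,0.4,0,0.01]]]'; python3 where.py
```

```text
time_s: 9.6
position: [588.4, 115.4, 54.5]
orientation: [3.141, 0.083, -0.04]
force: [0.9, -0.5, -2.2]
finger_gap: 18.4
finger_force: 15.0
lift 0.0837 wing 0.669 az -0.038 yaw -0.04 hole down [686.85 111.65] err to peg est [-0.96 -0.49] F [ 0.88 -0.49 -2.18] M [ 0.03 -0.35 -0.03] t 9.6
time_s: 9.93
position: [588.1, 115.4, 52.3]
orientation: [3.14, 0.076, -0.04]
force: [0.6, -0.3, -1.8]
finger_gap: 18.3
finger_force: 15.0
lift 0.0749 wing 0.668 az -0.038 yaw -0.04 hole down [686.76 111.61] err to peg est [-0.87 -0.46] F [ 0.56 -0.26 -1.8 ] M [ 0.06 -0.46  0.03] t 9.9333
```

```bash
for i in 1 ; do python3 -m inch '[[[-0.0004,0,0.001,0,0.25,0,0.01],[-0.0004,0,0.002,0,0.5,0,0.01],[-0.0004,0,0.002,0,0.5,0,0.01]]]'; python3 where.py; done; python3 -m inch '[[[0,0,0.001,0,0.25,0,0.01],[0,0,0.002,0,0.5,0,0.01],[0,0,0.002,0,0.5,0,0.01]]]' |tail -1; python3 where.py
```

```text
time_s: 10.18
position: [587.9, 115.4, 50.4]
orientation: [3.141, 0.066, -0.04]
force: [2.9, 0.6, -1.7]
finger_gap: 18.7
finger_force: 15.0
lift 0.0672 wing 0.668 az -0.038 yaw -0.04 hole down [686.73 111.61] err to peg est [-0.84 -0.46] F [ 2.88  0.62 -1.67] M [ 0.06 -0.77 -0.02] t 10.1833
finger_force: 15.0
lift 0.059 wing 0.668 az -0.038 yaw -0.04 hole down [686.71 111.61] err to peg est [-0.82 -0.45] F [ 4.37  0.3  -2.01] M [ 0.07 -0.87 -0.  ] t 10.4333
```

```bash
python3 -m inch '[[[0.0004,0,0,0,0,0,0.01],[0.0008,0,0,0,0,0,0.01],[0.0008,0,0,0,0,0,0.01]]]'|tail -1; python3 where.py; python3 -m inch '[[[0.0002,0,0.001,0,0.25,0,0.01],[0.0002,0,0.002,0,0.5,0,0.01],[0.0002,0,0.002,0,0.5,0,0.01]]]' |tail -1; python3 where.py
```

```text
finger_force: 15.0
lift 0.0584 wing 0.667 az -0.038 yaw -0.04 hole down [686.69 111.62] err to peg est [-0.8  -0.46] F [ 1.54  0.75 -0.31] M [ 0.07 -0.35 -0.01] t 10.6833
finger_force: 15.0
lift 0.0491 wing 0.668 az -0.038 yaw -0.039 hole down [686.78 111.62] err to peg est [-0.89 -0.46] F [ 0.39  0.25 -1.25] M [ 0.1  -0.25 -0.04] t 10.9333
```

```bash
python3 -m inch '[[[0.0002,0,0.0015,0,0.35,0,0.01],[0.0002,0,0.003,0,0.7,0,0.01],[0.0002,0,0.003,0,0.7,0,0.01]]]'|tail -1; python3 where.py; python3 -m inch '[[[0.0002,0,0.0015,0,0.35,0,0.01],[0.0002,0,0.003,0,0.7,0,0.01],[0.0002,0,0.003,0,0.7,0,0.01]]]' |tail -1; python3 where.py
```

```text
finger_force: 15.0
lift 0.036 wing 0.669 az -0.037 yaw -0.039 hole down [686.92 111.58] err to peg est [-1.03 -0.42] F [-0.78  0.63 -2.26] M [ 0.07  0.02 -0.01] t 11.1833
finger_force: 15.0
lift 0.0237 wing 0.671 az -0.036 yaw -0.039 hole down [687.15 111.6 ] err to peg est [-1.26 -0.45] F [-1.11 -0.63 -0.69] M [-0.02  0.24 -0.01] t 11.4333
```

```bash
python3 -m inch '[[[0,0,0.0015,0,0.35,0,0.01],[0,0,0.003,0,0.7,0,0.01],[0,0,0.003,0,0.7,0,0.01]]]'|tail -1; python3 where.py; python3 -m inch '[[[0,0,0.0015,0,0.35,0,0.01],[0,0,0.0025,0,0.6,0,0.01],[0,0,0.0025,0,0.6,0,0.01]]]' |tail -1; python3 where.py
```

```text
finger_force: 15.0
lift 0.0124 wing 0.675 az -0.036 yaw -0.039 hole down [687.7  111.79] err to peg est [-1.8  -0.63] F [-1.72 -0.21 -0.96] M [ 0.09  0.26 -0.01] t 11.6833
finger_force: 15.0
lift 0.0033 wing 0.678 az -0.035 yaw -0.04 hole down [688.13 111.89] err to peg est [-2.24 -0.74] F [-1.49 -0.28  0.32] M [0.08 0.26 0.02] t 11.9333
```

```bash
python3 -m inch '[[[0,0,0.0007,0,0.1,0,0.01],[0,0,0.0007,0,0.1,0,0.01],[0,0,0.0007,0,0.1,0,0.03],[0,0,0.0007,0,0.1,0,0.04],[0,0,0.0007,0,0.1,0,0.04],[0,0,0.0007,0,0.1,0,0.04],[0,0,0.0007,0,0.1,0,0.04]]]'; python3 where.py
```

```text
time_s: 12.52
position: [588.4, 115.4, 34.2]
orientation: [3.141, 0.001, -0.04]
force: [-0.1, -0.2, 0.9]
finger_gap: 40.0
finger_force: 0.0
lift 0.001 wing 0.679 az -0.034 yaw -0.04 hole down [688.29 111.92] err to peg est [-2.4  -0.77] F [-0.1  -0.2   0.92] M [0.03 0.   0.04] t 12.5167
```

Released; now I retreat straight up, back off toward the robot, and check.

```bash
python3 -m inch '[[[0,0,-0.015,0,0,0,0.04],[0,0,-0.04,0,0,0,0.04],[0,0,-0.08,0,0,0,0.04],[0,0,-0.12,0,0,0,0.04],[-0.03,0,-0.16,0,0,0,0.04],[-0.07,0,-0.18,0,0,0,0.04],[-0.11,0,-0.18,0,0,0,0.04],[-0.14,0.04,-0.18,0,0,0,0.04],[-0.16,0.08,-0.18,0,0,0,0.04],[-0.16,0.12,-0.18,0,0,0,0.04],[-0.16,0.16,-0.18,0,0,0,0.04],[-0.16,0.2,-0.18,0,0,0,0.04],[-0.16,0.2,-0.18,0,0,0,0.04],[-0.16,0.2,-0.18,0,0,0,0.04]]]'
python3 - <<'E'
from plan import *
a=save("top","pics/t9.png");b=save("side","pics/s9.png")
cv2.imwrite("pics/end.png",np.hstack([cv2.resize(i[y:y+120,x:x+100,::-1],(400,480),interpolation=cv2.INTER_CUBIC) for i,x,y in((a,190,100),(b,130,180))]))
th=.679; p=W(-64,28)
for n,bb,o in(("top",q[6:8],(190,100)),("side",q[8:10],(130,180))):
    for t in(0,6):
      th,ps=goal(t+2 if t else 0); e=W(*(np.array([0,170])+rz(th)@[-22,-160])); u=np.array([np.cos(ps),np.sin(ps)])
      print(n,((proj(n,[[*(e-u*L),29] for L in(65,105,145,185)]+[[*(e-u*245),67]])+bb-o)*4).round().tolist())
E
```

```text
time_s: 13.68
position: [420.3, -81.0, 214.9]
orientation: [3.14, 0.001, -0.046]
force: [0.4, -0.1, 0.2]
finger_gap: 39.9
finger_force: 0.0
top [[197.0, 95.0], [192.0, 155.0], [188.0, 215.0], [183.0, 276.0], [169.0, 355.0]]
top [[194.0, 83.0], [191.0, 143.0], [189.0, 203.0], [186.0, 264.0], [175.0, 342.0]]
side [[95.0, 243.0], [160.0, 258.0], [226.0, 274.0], [293.0, 290.0], [390.0, 273.0]]
side [[80.0, 243.0], [146.0, 257.0], [213.0, 271.0], [280.0, 286.0], [378.0, 265.0]]
```

View pics/end.png

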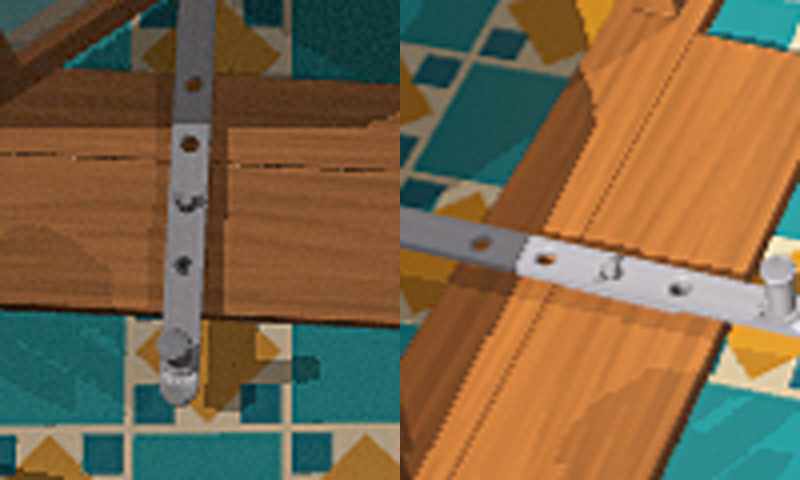

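The final pictures show the peg standing through the second hole from the knob, at top (188,203) and side (612,268). The bar lies flat and the gripper is clear.

```bash
python3 -c "
from bench import manip
print(manip.hand_in())"
```

```text
the job is handed in; nothing more can be done
None
```

The wing is set open on its stay: the peg stands through the second hole from the knob, the bar lies fully down, the gripper has let go and is clear, and the job was handed in at about 14 s of the 67 s limit (tea things not touched, though I took no final check picture of them).

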